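Index the arbor between bench centres and lock it

TASK

Turn the steel arbor held between the green bench centres until its yellow stripe faces straight up, and lock it there: swing the red-ended pawl down until it is fully home in the top notch of the index disc, then let go. Leave the tools and other things on the bench where they are.

Things in the scene. Friction and masses are not known exactly. Their poses are not given: they have to be found in the camera images.
- centres: Green bench centres, bolted down: bed 400 mm long (own y), 100 mm wide, 40 mm high with its two steel ways. Origin on the table under the bed; z up, x across the bed towards the pawl's post, y along the bed towards the headstock. The arbor's axis runs along y at x = 0, z = 130 mm. Head and tail blocks rise to 162 mm; their inner faces are at y = +130 and -150 mm.
- arbor_mark (a point): Steel arbor: point on its axis half-way along the plain barrel (40 mm diameter, 180 mm long), at x = 0, y = -10, z = 130 mm of the bench centres. The frame turns with it: y along the axis, z towards the yellow stripe (7 mm wide, along the barrel), so the stripe faces up when z points up. A stiff drag of about 0.15 N m; it turns both ways without end and stays where it is left.
- index_disc (a point): Centre of the dark index disc fixed on the arbor, 96 mm along the arbor's +y from the barrel's middle: 90 mm diameter, 12 mm thick, with four notches 11 mm wide and 10 mm deep, 90 degrees apart. The notch in line with the stripe (own z) has yellow paint below it on both faces of the disc.
- arbor (a joint): Turn of the arbor in rad about the bench centres' +y axis (right-hand); 0 or any whole turn (6.283) is stripe straight up.
- pawl_pivot (a point): Axis of the pawl's pivot pin (parallel to the arbor), at x = +78, y = +86, z = 170.5 mm of the bench centres, between two green posts 22 mm wide that rise to 174 mm. The pawl's arm points from here across over the disc, towards the bench centres' -x.
- pawl_pad (a point): Centre of the upper face of the red pad (34 x 34 x 10 mm) at the free end of the steel pawl: 138 mm from the pivot pin along the arm, and 17 mm above the pin when the arm is level. Own z is the normal of that face. Under the arm, 78 mm from the pin, a brass roller 8 mm in diameter drops into the uppermost notch. No spring: the pawl stays where it is left; 1 to 3 N on the pad move it.
- pawl (a joint): Pawl angle in rad: 0 is level, fully home with the roller in a notch; 1.1 fully raised; about 0.11 is the roller on the disc's rim with no notch under it. With a notch within about 0.08 rad of the top, pressing the pad (up to 10 N) draws the disc in to about 0.04 rad; home, the roller has 1.5 mm play either side.
- hammer_mid (a point): Hammer lying on the bench, leave alone.
- screwdriver_mid (a point): Screwdriver lying beside the bench centres on the post's side, leave alone.
- wrench_mid (a point): Flat wrench lying beside the bench centres on the side of the pawl's pad, leave alone.
- paint_tin_mid (a point): Red paint tin, 80 mm diameter, 90 mm high, point half-way up, leave alone.
- tea_mug_mid (a point): Blue mug, 80 mm diameter, 90 mm high, point half-way up, leave alone.
- wax_bar_mid (a point): Brick-coloured bar of polishing wax, 120 x 45 x 40 mm, leave alone.

How it is judged:
At the end, for the whole second after the job is handed in: The arbor's yellow stripe faces up within 4 degrees (0.07 rad), the pawl is down in the notch (its joint below 0.035 rad), the arbor is still (angle between arbor_mark's own z axis and vertical below 0.07 rad and value of joint pawl below 0.035 rad and velocity of joint arbor between -0.05 and 0.05 rad/s); the robot touches nothing.
It fails at once if a tool, tin, mug or wax bar on the bench is moved by more than 30 mm (distance of any of hammer_mid, screwdriver_mid, wrench_mid, paint_tin_mid, tea_mug_mid, wax_bar_mid from where it was at the start of the episode above 0.03 m).
It also fails if it takes over 72 s, if anything falls off the work surface, if the arm or the gripper's body presses on something with over 40 N, if the wrist force passes 120 N, or if a joint passes its speed limit or range.

ROBOT

A 7-joint arm with a two-finger parallel gripper is mounted at the origin on the work surface. World frame = base frame: x ahead of the robot, y to its left, z up, the work surface at z = 0. Lengths are in m, angles in rad, forces in N, time in s.
With the tool pointing down it reaches from about 0.4 to 0.75 m from the base axis. Payload 19.5 kg.
Tool frame: the origin (TCP) lies midway between the tips of the shut fingers; the grasp point (between the pads) lies 19 mm behind it; z points along the fingers, y is the direction in which the jaws open and shut (so a half turn about z gives the same grasp; the last joint's range is limited). The gripper opens to 85 mm and grips with 20 to 120 N. Pads are 22 mm wide; open, the fingers measure 114 mm over their backs; the gripper's body (76 mm by 85 mm) begins 54 mm behind the grasp point. The pads swing forward as they close: fully open they stand 13 mm farther back than shut.
Start: joints at [-1.203, 0.707, -0.028, 1.485, 0.022, 0.951, -0.075], TCP at [0.229, 0.527, 0.194] pointing down, gripper open.
Joint ranges: [-2.71, 2.71], [-0.32, 2.16], [-1.57, 1.52], [0, 2.45], [-1.46, 4.6], [0, 2.02], [-2.83, 2.83]. Speed limits (rad/s): [1.89, 1.89, 2.57, 2.57, 3.01, 3.01, 3.01].

INTERFACE

Orientations are given as a unit quaternion [x, y, z, w].
In Python, from station import * gives the robot as it stands.
- The arm moves only by the shell command python3 -m creep 'ROWS'. ROWS is JSON, a list that holds one entry, the list of rows, each a list of 7 numbers: the shift along the tool's x, y, z in mm, then the turn, a rotation vector about the tool's x, y, z in rad, then the closure, from -1 (fully open) to 1 (shut), so that 0 is half open. A call has 1 to 10 rows; each row shifts and turns the commanded pose from where the row before left it, along the tool's axes as they then stand; what a row does not reach is not made up. A row lasts 1/10 s, in which the tool goes at most 50 mm and 8.59 degrees, less where a joint would pass 70% of its speed; a pose out of reach is approached as far as the arm can. A call with a gripper value outside its range is refused whole. The fingers move at their own pace and stop on an object; the grip force is fixed at half the most. Time passes only in rows, so rows that do not move let the fingers close. It gives the time, the measured TCP pose, the force and the opening at its end, in the units of the state.
- sense(): the state, without advancing time (a new reading comes with each control period).
- snapshot(name): name is "scene" or "side" or "wrist"; returns a dict with "frame" (400x640x3 uint8, red, green, blue), "depth" (400x640 float32, m along the optical axis (not along the pixel's ray), 0 where there is no reading), "fovy" (degrees; the focal length in pixels is half the picture's height over the tangent of half this angle, whatever the lens; pixels are square), "cx", "cy" (the principal point, pixels), "dist_coeffs" ([k1, k2, p1, p2, k3] as OpenCV has them; the pictures are not rectified), "xyz" and "orientation" of the camera in the world; the wrist camera has in their place "T_tool_cam" (4x4, takes a point from camera to tool coordinates, whose origin is the TCP and whose axes are the flange's). Camera axes: x right, y down, z forward; pixel columns grow to the right and rows downward; lengths in m; the calibration is good to about 2 mm. A picture is of the moment at which its call begins: read the wrist's pose just before it.
- close_job(): hands the job in, once; it reports no verdict.
The state is a dict: "time": time; "q": joint angles; "qvel": joint speeds; "joint_efforts": joint torques, N m; "eef_pos": TCP position; "ee_rot": TCP orientation; "wrist_force": force on the tool from outside, world axes, zero at the start; "torque": the same for the moment, N m; "gripper_width": opening from 0.0 (shut) to 1.0 (fully open).
Only numpy, scipy, OpenCV 4.12 (cv2) and the standard library are available. Lean on these libraries where they do the work, as an engineer would, in place of code of your own. Each camera call takes 0.05 s, during which the arm holds its last target. There are 200 camera calls.

## Working session

There is one attempt and no reset: what is moved stays moved. The work goes in short steps, Python scripts to look and compute and a shell command to move; the robot and the scene stay as the last step left them, time stands still between calls to the robot, and variables do not carry over. Pictures are saved under pics/ and viewed, about 8 in all and at most 12, crops included, and the job is handed in when it is done.

```bash
ls; mkdir -p pics; cat > h.py <<'E'
from station import *
import numpy as np, cv2
from scipy.spatial.transform import Rotation as R
def K(s):
    f=200/np.tan(np.radians(s["fovy"])/2); return np.array([[f,0,s["cx"]],[0,f,s["cy"]],[0,0,1]])
def T(s,st=None):
    M=np.eye(4)
    if "T_tool_cam" in s:
        M[:3,:3]=R.from_quat(st["ee_rot"]).as_matrix(); M[:3,3]=st["eef_pos"]; return M@np.array(s["T_tool_cam"])
    M[:3,:3]=R.from_quat(s["orientation"]).as_matrix(); M[:3,3]=s["xyz"]; return M
def world(s,uv,M):
    uv=np.array(uv,float).reshape(-1,1,2)
    n=cv2.undistortPoints(uv,K(s),np.array(s["dist_coeffs"],float)).reshape(-1,2)
    d=np.array([s["depth"][int(v),int(u)] for u,v in uv[:,0]])
    return (np.c_[n,np.ones(len(n))]*d[:,None])@M[:3,:3].T+M[:3,3]
def plane(s,uv,z,M):
    n=cv2.undistortPoints(np.array(uv,float).reshape(-1,1,2),K(s),np.array(s["dist_coeffs"],float)).reshape(-1,2)
    r=np.c_[n,np.ones(len(n))]@M[:3,:3].T
    return M[:3,3]+r*((z-M[2,3])/r[:,2])[:,None]
def proj(s,P,M):
    Mi=np.linalg.inv(M)
    return cv2.projectPoints(np.array(P,float).reshape(-1,1,3),cv2.Rodrigues(Mi[:3,:3])[0],Mi[:3,3],K(s),np.array(s["dist_coeffs"],float))[0].reshape(-1,2)
def save(s,n): cv2.imwrite("pics/"+n+".png",s["frame"][:,:,::-1])
E
python3 - <<'E'
from h import *
import pickle
st=sense();print({k:np.round(v,3) for k,v in st.items()})
ims=[]
for n in("scene","side","wrist"):
    s=snapshot(n);s["st"]=st;pickle.dump(s,open(n+".pkl","wb"));save(s,n)
    print(n,s["fovy"],s["dist_coeffs"],s.get("xyz"))
E
```

```text
pics
{'time': np.float64(0.0), 'q': array([-1.203,  0.707, -0.028,  1.485,  0.022,  0.951, -0.075]), 'qvel': array([ 0.002,  0.   ,  0.   ,  0.001, -0.001,  0.001,  0.001]), 'joint_efforts': array([-0.0000e+00, -8.8323e+01,  1.2350e+00, -2.3617e+01,  1.7000e-02,
        6.0000e-03,  0.0000e+00]), 'eef_pos': array([0.229, 0.527, 0.194]), 'ee_rot': array([ 0.203,  0.979, -0.001, -0.   ]), 'wrist_force': array([ 0.145, -0.211,  0.757]), 'torque': array([-0.014,  0.027, -0.012]), 'gripper_width': np.float64(0.994)}
scene 57.15031582338915 [0.02548302 0.         0.         0.         0.        ] [1.2070831  0.30222136 0.84378672]
side 57.00695274212147 [-0.02692518  0.          0.          0.          0.        ] [ 0.22613914 -0.73323752  0.87881145]
wrist 63.492197496487606 [-0.06459411  0.          0.          0.          0.        ] None
```

View pics/scene.png

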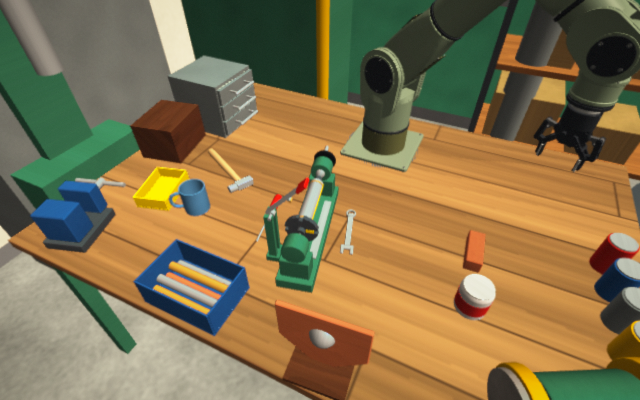

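View pics/side.png

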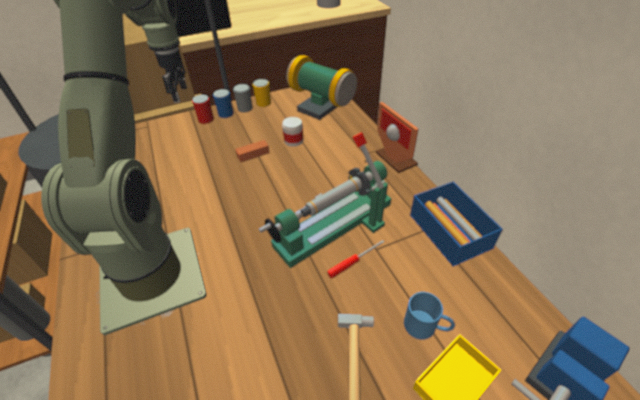

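```bash
python3 - <<'E'
from h import *
import pickle
crops=[]
allg=[]
for n,(x0,y0,x1,y1) in (("scene",(230,140,370,300)),("side",(250,120,400,270))):
    s=pickle.load(open(n+".pkl","rb"));M=T(s)
    hsv=cv2.cvtColor(s["frame"],cv2.COLOR_RGB2HSV)
    def m(lo,hi):
        k=cv2.inRange(hsv,lo,hi);o=np.zeros_like(k);o[y0:y1,x0:x1]=k[y0:y1,x0:x1];return o
    def cloud(k):
        v,u=np.nonzero(k);P=world(s,np.c_[u,v],M);return P[s["depth"][v,u]>0],np.c_[u,v]
    g,_=cloud(m((50,80,30),(85,255,255)))
    print(n,"green",len(g),"z pct",np.percentile(g[:,2],[1,10,50,90,99]).round(3))
    allg.append(g)
    for nm,a in (("red",cv2.bitwise_or(m((0,170,90),(5,255,255)),m((172,170,90),(180,255,255)))),("yellow",m((22,110,120),(34,255,255)))):
        p,uv=cloud(a)
        nn,lab,stt,c=cv2.connectedComponentsWithStats(a)
        for i in range(1,nn):
            if stt[i,4]>4:
                P=world(s,np.argwhere(lab==i)[:,::-1],M);print(nm,stt[i],c[i].round(1),np.median(P,0).round(3))
    crops.append(cv2.resize(s["frame"][y0:y1,x0:x1],(400,460),interpolation=cv2.INTER_CUBIC))
cv2.imwrite("pics/crop.png",np.hstack(crops)[:,:,::-1])
g=np.vstack(allg);np.save("g.npy",g)
for lo,hi in((.0,.045),(.033,.045),(.155,.166),(.168,.178)):
    q=g[(g[:,2]>lo)&(g[:,2]<hi)]
    if len(q)<5: continue
    r=cv2.minAreaRect((q[:,:2]*1000).astype(np.float32));print(lo,len(q),r,q.min(0).round(3),q.max(0).round(3))
E
```

```text
scene green 3395 z pct [0.011 0.027 0.077 0.155 0.162]
red [296 178  13  16 105] [302.2 185.3] [ 0.645 -0.012  0.287]
red [270 194  12  12  56] [275.9 198.7] [ 0.474 -0.209  0.021]
yellow [230 168  10  12  37] [234.  173.9] [ 0.43  -0.406  0.025]
yellow [312 183  12  37  57] [317.7 200.6] [ 0.529 -0.029  0.131]
yellow [306 229   8   4  24] [309.5 230.9] [0.642 0.001 0.132]
side green 2952 z pct [0.014 0.024 0.038 0.155 0.169]
red [380 120  20  11 116] [388.7 123.2] [0.867 0.189 0.151]
red [284 133  17   9  99] [292.2 137.8] [0.575 0.391 0.04 ]
red [353 133  13  14 104] [359.2 139.5] [ 0.637 -0.019  0.284]
red [330 255  29  15 179] [346.1 263.1] [ 0.511 -0.205  0.025]
yellow [350 176   2   3   5] [350.4 177.2] [0.627 0.004 0.132]
0.0 2919 ((554.64501953125, -70.70272064208984), (403.3899841308594, 152.7167510986328), 13.498050689697266) [ 0.346 -0.141  0.004] [0.753 0.05  0.045]
0.033 1545 ((553.3687744140625, -67.31394958496094), (402.3835754394531, 144.26229858398438), 13.563395500183105) [ 0.346 -0.139  0.033] [0.753 0.046 0.045]
0.155 578 ((556.97998046875, -82.57516479492188), (374.5587463378906, 114.92073059082031), 13.624409675598145) [ 0.364 -0.121  0.155] [0.732 0.014 0.166]
0.168 55 ((661.13427734375, -104.9055404663086), (43.03736114501953, 23.087860107421875), 15.464011192321777) [ 0.641 -0.119  0.168] [ 0.684 -0.09   0.177]
```

View pics/crop.png

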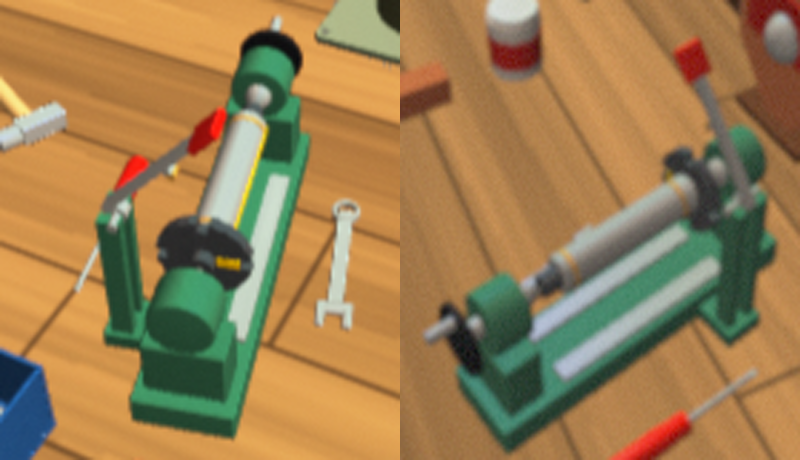

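The scene crop (left) shows the headstock and disc near the camera. The yellow paint is on the −x side (crop 228,263) and the stripe runs along the barrel's −x flank, so θ ≈ −1.5 rad. The pawl is raised with its red pad at (302,185). The side view agrees. The fit puts the bench at about (0.548, −0.046), with its y axis yawed 13.55°. Next I move above the barrel.

```bash
python3 -m creep '[[[-10,-8,-30,0,0,0,-1],[-20,-16,-30,0,0,0,-1],[-25,-21,-30,0,0,0,-1],[-27,-23,-30,0,0,0,-1],[-27,-23,-16,0,0,0,-1],[-27,-23,0,0,0,0,-1],[-27,-23,0,0,0,0,-1],[-27,-23,0,0,0,0,-1],[-27,-23,0,0,0,0,-1],[-27,-23,0,0,0,0,-1]]]'; python3 -m creep '[[[-27,-23,0,0,0,0,-1],[-27,-23,0,0,0,0,-1],[-27,-23,0,0,0,0,-1],[-27,-23,0,0,0,0,-1],[-27,-23,0,0,0,0,-1],[-27,-23,0,0,0,0,-1],[-27,-23,0,0,0,0,-1],[-27,-23,0,0,0,0,-1],[-27,-23,0,0,0,0,-1],[-15,-10,0,0,0,0,-1]]]'; python3 -m creep '[[[0,0,0,0,0,-0.13,-1],[0,0,0,0,0,-0.13,-1],[0,0,0,0,0,-0.13,-1],[0,0,0,0,0,-0.13,-1],[0,0,0,0,0,-0.125,-1],[0,0,0,0,0,0,-1],[0,0,0,0,0,0,-1]]]'
python3 - <<'E'
from h import *
import pickle
st=sense();s=snapshot("wrist");s["st"]=st;pickle.dump(s,open("w1.pkl","wb"));M=T(s,st)
print(st["time"],st["eef_pos"].round(4),R.from_quat(st["ee_rot"]).as_matrix().round(3),st["q"].round(2))
f=s["frame"].copy()
o=np.array([.5481,-.0459]);yd=np.array([.972,.2343]);xd=np.array([.2343,-.972])
W=lambda x,y,z:np.r_[o+x*xd+y*yd,z]
for p in proj(s,[W(0,-100,.13) if 0 else W(0,-.1,.13),W(0,.08,.13),W(-.05,-.2,.04),W(-.05,.2,.04),W(.05,-.2,.04),W(.05,.2,.04),W(.078,.086,.174)],M): cv2.circle(f,tuple(int(a) for a in np.clip(p,-999,999)),3,(255,0,255),1)
cv2.imwrite("pics/w1.png",f[:,:,::-1])
E
```

```text
time: 1.15
eef_pos: [0.3712, 0.2398, 0.33]
ee_rot: [0.203, 0.979, -0.0, -0.0]
wrist_force: [0.0, 0.2, -0.1]
gripper_width: 0.999
time: 2.15
eef_pos: [0.5214, -0.0635, 0.3297]
ee_rot: [0.205, 0.979, -0.001, -0.0]
wrist_force: [-0.6, 1.0, -0.4]
gripper_width: 1.001
time: 2.85
eef_pos: [0.5209, -0.0607, 0.3299]
ee_rot: [-0.115, 0.993, 0.0, -0.0]
wrist_force: [-0.6, -0.3, -0.2]
gripper_width: 1.001
2.85 [ 0.5209 -0.0607  0.3299] [[-0.973 -0.229 -0.   ]
 [-0.229  0.973  0.   ]
 [ 0.     0.    -1.   ]] [ 0.12  0.5  -0.11  1.4   0.06  1.25  1.8 ]
```

View pics/w1.png

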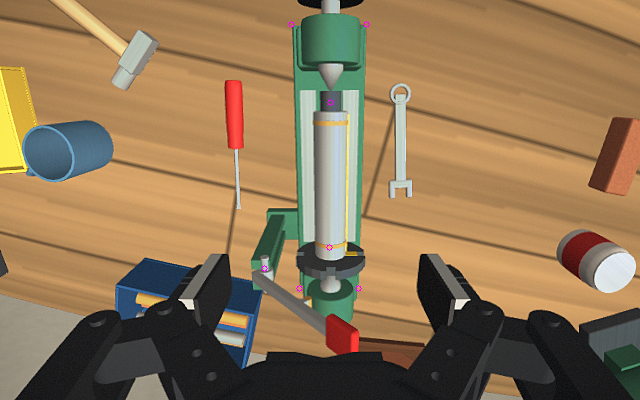

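Overlaid on the wrist image, the fitted bench points fall on the bed corners and on the barrel axis (330,103)–(330,247). The stripe is just visible on the barrel's right flank near (347,190), and the pad is at (343,335). Next I refine the barrel's lateral position and height, and the stripe angle.

```bash
python3 - <<'E'
from h import *
import pickle
s=pickle.load(open("w1.pkl","rb"));M=T(s,s["st"])
o=np.array([.5481,-.0459]);yd=np.array([.972,.2343]);xd=np.array([.2343,-.972])
B=np.array([np.r_[xd,0],np.r_[yd,0],[0,0,1]])
tob=lambda P:(P-np.r_[o,0])@B.T
hsv=cv2.cvtColor(s["frame"],cv2.COLOR_RGB2HSV)
for r in range(140,236,16):
    row=hsv[r,290:372]; 
    Pt=tob(world(s,[(u,r) for u in range(300,365)],M)); k=Pt[:,2]>.1
    y=np.nonzero((row[:,0]>20)&(row[:,0]<34)&(row[:,1]>110)&(row[:,2]>100))[0]+290
    ks=np.nonzero(k)[0]+300
    d=s["depth"][r]
    print(r,"barrel cols",ks.min(),ks.max(),"x",Pt[k][[0,-1],0].round(4),"top z",Pt[k][:,2].max().round(4),"y",Pt[k][0,1].round(3),"stripe",y, )
    if len(y):
        n=cv2.undistortPoints(np.array([[[y.mean(),r]]],float),K(s),np.array(s["dist_coeffs"])).ravel()
        dr=B@(M[:3,:3]@np.r_[n,1]); c=tob(M[:3,3])
        a=dr[0]**2+dr[2]**2; cz=c-[0,0,.13]; b=cz[0]*dr[0]+cz[2]*dr[2]; q=cz[0]**2+cz[2]**2-.02**2
        t=(-b-np.sqrt(max(b*b-a*q,0)))/a; p=cz+t*dr; print("   stripe",p.round(4),np.degrees(np.arctan2(p[0],p[2])).round(1))
E
```

```text
140 barrel cols 313 361 x [0.0198 0.0066] top z 0.5093 y -0.058 stripe [347 348]
   stripe [-0.0203 -0.0582  0.0014] -85.9
156 barrel cols 313 347 x [ 0.0201 -0.0199] top z 0.151 y -0.039 stripe [347]
   stripe [-0.02   -0.0394  0.0014] -86.0
172 barrel cols 314 347 x [ 0.019  -0.0201] top z 0.1503 y -0.021 stripe [347]
   stripe [-0.0203 -0.0201  0.0014] -85.9
188 barrel cols 314 353 x [0.0193 0.0066] top z 0.5093 y -0.001 stripe [346 347]
   stripe [-0.02   -0.0002  0.0014] -86.0
204 barrel cols 314 346 x [ 0.0196 -0.0196] top z 0.5093 y 0.019 stripe [346]
   stripe [-0.0195  0.0192  0.0045] -77.1
220 barrel cols 314 346 x [ 0.02 -0.02] top z 0.1503 y 0.041 stripe [346]
   stripe [-0.02    0.0414  0.0014] -86.0
```

```bash
python3 -c "
from h import *
import pickle
print(np.round(pickle.load(open('w1.pkl','rb'))['T_tool_cam'],3))"
python3 -m creep '[[[-2,14,20,0,0,0,-1],[-2,14,30,0,0,0,-1],[-2,14,30,0,0,0,-1],[-2,14,30,0,0,0,-1],[-2,13,25,0,0,0,-1],[0,0,0,0.1,0,0,-1],[0,0,0,0.13,0,0,-1],[0,0,0,0.13,0,0,-1],[0,0,0,0.13,0,0,-1],[0,0,0,0.13,0,0,-1]]]'; python3 -m creep '[[[0,0,0,0.13,0,0,-1],[0,0,0,0,0,0,-1],[0,0,0,0,0,0,-1]]]'
cat >> h.py <<'E'
o=np.array([.5481,-.0459]);yd=np.array([.972,.2343]);xd=np.array([.2343,-.972])
B=np.array([np.r_[xd,0],np.r_[yd,0],[0,0,1]])
tob=lambda P:(P-np.r_[o,0])@B.T
def where():
    st=sense();m=B@R.from_quat(st["ee_rot"]).as_matrix();p=tob(st["eef_pos"])
    a=(np.array([0,p[1],.13])-p)@m   # axis in tool coords
    print("t",st["time"],"tcp_b",(p*1e3).round(1),"axis in tool mm",(a*1e3).round(1),"z_b",m[:,2].round(3),"x_b",m[:,0].round(3),"F",st["wrist_force"].round(1),"tq",st["torque"].round(2),"gw",round(float(st["gripper_width"]),3),"q",st["q"].round(2))
    return st
E
python3 -c "
from h import *
where()"
```

```text
[[ 0.    -0.955 -0.296  0.076]
 [ 1.     0.001 -0.001  0.001]
 [ 0.001 -0.296  0.955 -0.179]
 [ 0.     0.     0.     1.   ]]
time: 3.9
eef_pos: [0.5148, 0.0091, 0.1954]
ee_rot: [-0.111, 0.949, -0.293, 0.035]
wrist_force: [-0.4, -0.5, -0.9]
gripper_width: 0.995
time: 4.2
eef_pos: [0.5142, 0.0092, 0.1941]
ee_rot: [-0.11, 0.929, -0.352, 0.041]
wrist_force: [0.0, 0.3, -0.5]
gripper_width: 1.002
t 4.2 tcp_b [-61.5 -20.1 194.1] axis in tool mm [-0.3 -3.6 88.8] z_b [ 0.663 -0.003 -0.749] x_b [-0.002 -1.     0.002] F [ 0.   0.3 -0.5] tq [0.7  0.15 0.02] gw 1.002 q [-0.75  0.79  0.42  1.81  0.58  0.83  0.93]
```

```bash
python3 -m creep '[[[0,-3.5,15,0,0,0,-1],[0,0,25,0,0,0,-1],[0,0,25,0,0,0,-1],[0,0,25,0,0,0,-1],[0,0,19,0,0,0,-1],[0,0,0,0,0,0,-1],[0,0,0,0,0,0,-0.4]]]'; python3 -c "
from h import *
where()"; python3 -m creep '[[[0,0,0,0,0,0,1],[0,0,0,0,0,0,1],[0,0,0,0,0,0,1],[0,0,0,0,0,0,1],[0,0,0,0,0,0,1],[0,0,0,0,0,0,1]]]'; python3 -c "
from h import *
where()"
```

```text
time: 4.9
eef_pos: [0.5316, -0.0649, 0.1157]
ee_rot: [-0.108, 0.929, -0.352, 0.041]
wrist_force: [0.2, 0.3, 0.0]
gripper_width: 0.857
t 4.9 tcp_b [ 14.6 -20.5 115.7] axis in tool mm [  0.1   1.5 -20.4] z_b [ 0.662 -0.004 -0.749] x_b [-0.005 -1.     0.001] F [0.2 0.3 0. ] tq [ 0.7   0.15 -0.03] gw 0.857 q [-0.64  0.94  0.49  1.91  0.7   0.53  0.85]
time: 5.5
eef_pos: [0.5335, -0.0616, 0.1161]
ee_rot: [-0.111, 0.929, -0.351, 0.043]
wrist_force: [-5.2, 29.7, 38.2]
gripper_width: -0.002
t 5.5 tcp_b [ 11.8 -17.9 116.1] axis in tool mm [ -0.1  -0.3 -18.2] z_b [ 0.661  0.003 -0.75 ] x_b [ 0.002 -1.    -0.002] F [-5.2 29.7 38.2] tq [ 0.14 -0.19  0.14] gw -0.002 q [-0.64  0.94  0.49  1.91  0.7   0.53  0.84]
```

```bash
python3 - <<'E'
from h import *
a=snapshot("wrist");b=snapshot("scene")
cv2.imwrite("pics/c1.png",np.vstack([cv2.resize(a["frame"],(480,300)),cv2.resize(b["frame"][120:300,210:400],(317,300))][:1])[:,:,::-1])
im=np.hstack([cv2.resize(a["frame"],(480,300)),cv2.resize(b["frame"][120:300,210:400],(317,300))])
cv2.imwrite("pics/c2.png",im[:,:,::-1])
where()
E
```

```text
t 5.6 tcp_b [ 11.8 -17.9 116.1] axis in tool mm [ -0.1  -0.3 -18.2] z_b [ 0.661  0.003 -0.75 ] x_b [ 0.002 -1.    -0.002] F [-5.6 29.5 37.4] tq [ 0.09 -0.25  0.18] gw -0.002 q [-0.64  0.94  0.49  1.91  0.7   0.53  0.84]
```

View pics/c2.png

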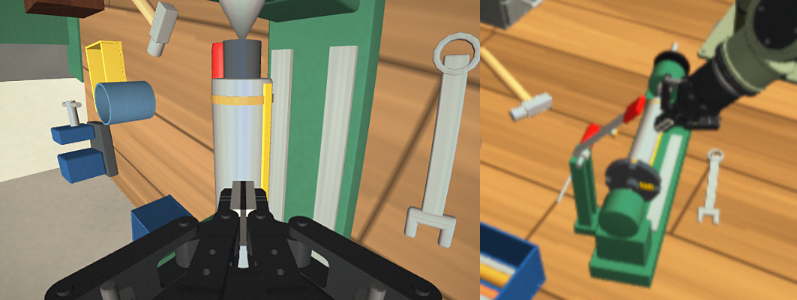

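```bash
python3 - <<'E'
from h import *
import pickle
st=sense();s=snapshot("wrist");s["st"]=st;pickle.dump(s,open("w2.pkl","wb"));M=T(s,st);Rt=R.from_quat(st["ee_rot"]).as_matrix()
print("tcp,grasp px",proj(s,[st["eef_pos"],st["eef_pos"]-.019*Rt[:,2]],M).round(0))
for uv in [(300,170),(315,170),(330,170),(310,225),(305,235),(320,235),(322,246),(314,250),(322,260),(322,280),(335,250),(395,235)]:
    P=world(s,[uv],M)[0]; print(uv,"bench",(tob(P)*1e3).round(1),"tool",((P-st["eef_pos"])@Rt*1e3).round(1), s["frame"][uv[1],uv[0]])
E
```

```text
tcp,grasp px [[322. 229.]
 [322. 243.]]
(300, 170) bench [ -3.2 -61.9 148.2] tool [ 44.  -10.  -34.1] [194 203 194]
(315, 170) bench [-10.5 -62.6 145.9] tool [ 44.6  -3.  -37.2] [189 203 209]
(330, 170) bench [-15.6 -62.6 141.4] tool [ 44.6   3.8 -37.2] [194 207 220]
(310, 225) bench [ -8.9 -36.1 147.9] tool [ 18.1  -5.5 -37.6] [197 215 211]
(305, 235) bench [ -7.  -30.8 149.5] tool [ 12.8  -8.  -37.5] [197 210 203]
(320, 235) bench [-12.4 -30.8 144.7] tool [ 12.8  -0.8 -37.5] [200 215 226]
(322, 246) bench [-19.6 -29.8 151.3] tool [ 11.7   0.2 -47.2] [22 25 25]
(314, 250) bench [-19.8 -29.9 156.9] tool [ 11.9  -3.3 -51.5] [116 112 105]
(322, 260) bench [-28.3 -29.7 161.1] tool [ 11.7   0.3 -60.2] [24 24 22]
(322, 280) bench [-38.1 -29.5 172.1] tool [ 11.3   0.4 -75.1] [100  96  90]
(335, 250) bench [-26.5 -29.7 150.5] tool [ 11.7   6.  -51.1] [113 110 102]
(395, 235) bench [ 6.1 11.7 34.7] tool [-29.5  58.   57.4] [ 82 147 108]
```

```bash
python3 - <<'E'
from h import *
import pickle
s=pickle.load(open("w1.pkl","rb"));st=s["st"];M=T(s,st);Rt=R.from_quat(st["ee_rot"]).as_matrix()
for uv in [(214,258),(222,256),(226,262),(226,275),(205,290),(190,300),(425,258),(440,262),(460,300)]:
    P=world(s,[uv],M)[0]; print(uv,"tool",((P-st["eef_pos"])@Rt*1e3).round(1), s["frame"][uv[1],uv[0]])
E
```

```text
(214, 258) tool [ 11.9 -45.2 -58.5] [112 111 102]
(222, 256) tool [ 11.7 -42.5 -56.3] [23 22 25]
(226, 262) tool [  7.4 -42.  -53.6] [39 37 35]
(226, 275) tool [  2.5 -41.7 -56.3] [37 38 36]
(205, 290) tool [ 10.2 -41.9 -79.7] [38 37 35]
(190, 300) tool [ 11.2 -44.3 -87.2] [233 228 210]
(425, 258) tool [ 11.8  43.5 -58.1] [24 24 25]
(440, 262) tool [ 11.9  48.7 -61.8] [112 109 101]
(460, 300) tool [ 11.4  46.9 -87.3] [239 233 220]
```

The depth shows the open pad tips at tool z ≈ −53 mm, against −13 mm expected. So the real fingertips sit about 40 mm behind the reported TCP, while the camera-to-bench geometry is consistent in that frame. The jaws shut above the barrel and squeezed off it. I'll back off, reopen and go 40 mm deeper.

```bash
python3 -m creep '[[[0,0,-15,0,0,0,1],[0,0,-25,0,0,0,0],[0,0,-20,0,0,0,-1],[0,0,0,0,0,0,-1],[0,0,0,0,0,0,-1],[0,0,0,0,0,0,-1],[0,0,0,0,0,0,-1]]]'; python3 -c "
from h import *
where()"
```

```text
time: 6.35
eef_pos: [0.5221, -0.0262, 0.1594]
ee_rot: [-0.11, 0.929, -0.352, 0.04]
wrist_force: [0.5, -0.4, 0.4]
gripper_width: 0.993
t 6.35 tcp_b [-25.2 -20.6 159.4] axis in tool mm [-0.2  0.7 38.7] z_b [ 0.663 -0.004 -0.749] x_b [-0.003 -1.     0.003] F [ 0.5 -0.4  0.4] tq [ 0.66  0.11 -0.02] gw 0.993 q [-0.69  0.85  0.44  1.87  0.63  0.69  0.9 ]
```

```bash
python3 -m creep '[[[0,0,20,0,0,0,-1],[0,0,25,0,0,0,-1],[0,0,25,0,0,0,-1],[0,0,20,0,0,0,-1],[0,0,10,0,0,0,-1],[0,0,0,0,0,0,-1]]]'; python3 -c "
from h import *
where()"; python3 -m creep '[[[0,0,0,0,0,0,0],[0,0,0,0,0,0,0],[0,0,0,0,0,0,1],[0,0,0,0,0,0,1],[0,0,0,0,0,0,1],[0,0,0,0,0,0,1]]]'; python3 -c "
from h import *
where()"
```

```text
time: 6.95
eef_pos: [0.5371, -0.091, 0.0844]
ee_rot: [-0.11, 0.929, -0.352, 0.039]
wrist_force: [0.8, -0.4, 0.3]
gripper_width: 1.0
t 6.95 tcp_b [ 41.2 -21.2  84.4] axis in tool mm [  0.3   0.6 -61.5] z_b [ 0.663 -0.005 -0.748] x_b [-0.003 -1.     0.004] F [ 0.8 -0.4  0.3] tq [ 0.69  0.09 -0.04] gw 1.0 q [-0.6   1.02  0.53  1.93  0.74  0.42  0.81]
time: 7.55
eef_pos: [0.5378, -0.0894, 0.0856]
ee_rot: [-0.11, 0.929, -0.352, 0.041]
wrist_force: [-3.6, 7.4, 10.9]
gripper_width: 0.448
t 7.55 tcp_b [ 39.9 -20.2  85.6] axis in tool mm [  0.1   0.5 -59.7] z_b [ 0.662 -0.002 -0.749] x_b [-0.001 -1.     0.001] F [-3.6  7.4 10.9] tq [ 0.33  0.4  -0.22] gw 0.448 q [-0.61  1.01  0.53  1.93  0.74  0.42  0.81]
```

```bash
python3 -m creep '[[[0,3,-0.1,-0.05,0,0,1],[0,6,-0.3,-0.1,0,0,1],[0,6,-0.3,-0.1,0,0,1],[0,6,-0.3,-0.1,0,0,1],[0,6,-0.3,-0.1,0,0,1],[0,6,-0.3,-0.1,0,0,1],[0,6,-0.3,-0.1,0,0,1],[0,3,-0.1,-0.05,0,0,1],[0,0,0,0,0,0,1]]]'; python3 -c "
from h import *
where()"
```

```text
time: 8.45
eef_pos: [0.5289, -0.0524, 0.0708]
ee_rot: [-0.116, 0.993, -0.01, 0.001]
wrist_force: [-2.8, 4.4, 12.4]
gripper_width: 0.451
t 8.45 tcp_b [  1.9 -20.1  70.8] axis in tool mm [  0.    0.6 -59.2] z_b [ 0.021 -0.001 -1.   ] x_b [-0.003 -1.     0.   ] F [-2.8  4.4 12.4] tq [1.01 0.48 0.29] gw 0.451 q [ 0.17  0.83 -0.27  1.78  0.41  0.58  1.44]
```

```bash
python3 -m creep '[[[0,3,-0.1,-0.05,0,0,1],[0,6,-0.3,-0.1,0,0,1],[0,6,-0.3,-0.1,0,0,1],[0,6,-0.3,-0.1,0,0,1],[0,6,-0.3,-0.1,0,0,1],[0,6,-0.3,-0.1,0,0,1],[0,6,-0.3,-0.1,0,0,1],[0,6,-0.3,-0.1,0,0,1],[0,3,-0.1,-0.05,0,0,1],[0,0,0,0,0,0,1]]]'; python3 - <<'E'
from h import *
import pickle
st=where();s=snapshot("scene");pickle.dump(s,open("s2.pkl","wb"))
w=snapshot("wrist")
im=np.hstack([cv2.resize(w["frame"],(400,250)),cv2.resize(s["frame"][130:290,230:390],(400,400))[:250]]) 
im=np.hstack([cv2.resize(w["frame"],(400,300)),cv2.resize(s["frame"][150:270,240:400],(400,300),interpolation=cv2.INTER_CUBIC)])
cv2.imwrite("pics/d1.png",im[:,:,::-1])
E
```

```text
time: 9.45
eef_pos: [0.519, -0.0107, 0.0879]
ee_rot: [-0.107, 0.919, 0.377, -0.045]
wrist_force: [0.0, -7.8, 13.0]
gripper_width: 0.45
t 9.45 tcp_b [-41.  -20.   87.9] axis in tool mm [ -0.1   0.4 -58.8] z_b [-0.703  0.002 -0.711] x_b [-0.004 -1.     0.002] F [ 0.  -7.8 13. ] tq [ 0.09 -0.05  0.55] gw 0.45 q [ 0.7   1.17 -0.81  1.44  0.03  1.06  1.95]
```

View pics/d1.png

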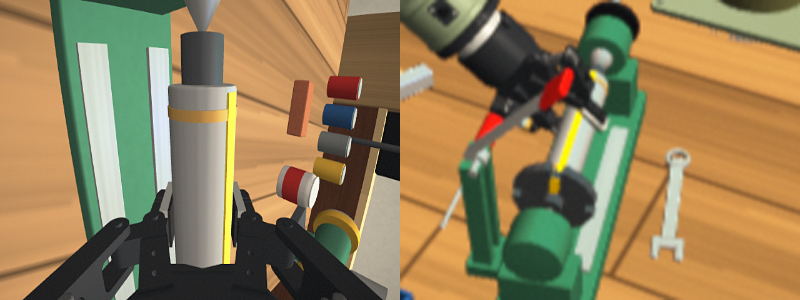

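The stripe now faces nearly up: it runs down the right of the barrel at (231,180) in the wrist half and (568,140) in the scene half. The gripper is clear of the pad. Next I measure the stripe angle by intersecting rays with the barrel cylinder, in both views.

```bash
cat >> h.py <<'E'
def stripe(name,zc=.13):
    st=sense();s=snapshot(name);M=T(s,st)
    hsv=cv2.cvtColor(s["frame"],cv2.COLOR_RGB2HSV)
    v,u=np.nonzero(cv2.inRange(hsv,(24,120,90),(34,255,255)))
    n=cv2.undistortPoints(np.c_[u,v].astype(float).reshape(-1,1,2),K(s),np.array(s["dist_coeffs"],float)).reshape(-1,2)
    d=np.c_[n,np.ones(len(n))]@M[:3,:3].T@B.T; c=tob(M[:3,3])-[0,0,zc]
    a=d[:,0]**2+d[:,2]**2;b=d[:,0]*c[0]+d[:,2]*c[2];q=c[0]**2+c[2]**2-.02**2
    D=b*b-a*q;ok=D>0;t=(-b[ok]-np.sqrt(D[ok]))/a[ok];p=c+t[:,None]*d[ok]
    k=(p[:,1]>-.085)&(p[:,1]<.06);p=p[k]; dep=s["depth"][v,u][ok][k];g=abs(dep-t[k])<.012
    p=p[g];th=np.degrees(np.arctan2(p[:,0],p[:,2]))
    print(name,len(p),"stripe deg pct5/50/95",np.percentile(th,[5,50,95]).round(1),"rad med",round(float(np.radians((np.percentile(th,5)+np.percentile(th,95))/2)),3),"y",p[:,1].min().round(3),p[:,1].max().round(3))
    return s
E
python3 -c "
from h import *
stripe('wrist');stripe('scene');where()"
```

```text
wrist 2265 stripe deg pct5/50/95 [-20.   -7.4   1.1] rad med -0.165 y -0.085 0.008
scene 65 stripe deg pct5/50/95 [-17.2  -7.2   3.4] rad med -0.12 y -0.085 0.06
t 9.65 tcp_b [-40.8 -20.1  87.7] axis in tool mm [ -0.    0.4 -58.7] z_b [-0.699  0.001 -0.715] x_b [-0.003 -1.     0.001] F [ 1.  -6.1  8.7] tq [-0.36 -0.21  0.28] gw 0.448 q [ 0.7   1.17 -0.81  1.44  0.03  1.06  1.95]
```

```bash
python3 -m creep '[[[0,4,-0.1,-0.065,0,0,1],[0,4,-0.1,-0.065,0,0,1],[0,0,0,0,0,0,1],[0,0,0,0,0,0,1]]]'; python3 -c "
from h import *
stripe('wrist');stripe('scene');where()"
```

```text
time: 10.05
eef_pos: [0.5179, -0.0059, 0.0935]
ee_rot: [-0.104, 0.893, 0.434, -0.052]
wrist_force: [1.2, -8.1, 6.6]
gripper_width: 0.444
wrist 2259 stripe deg pct5/50/95 [-11.3   0.6   9. ] rad med -0.02 y -0.085 0.007
scene 74 stripe deg pct5/50/95 [-9.8  0.3 12.8] rad med 0.026 y -0.085 0.06
t 10.15 tcp_b [-46.  -20.   93.5] axis in tool mm [ -0.1   0.3 -58.7] z_b [-0.786  0.001 -0.618] x_b [-0.003 -1.     0.001] F [ 1.9 -8.7  6.2] tq [-0.75 -0.36  0.25] gw 0.448 q [ 0.74  1.24 -0.85  1.37 -0.01  1.15  1.99]
```

```bash
python3 -m creep '[[[0,0,0,0,0,0,0],[0,0,0,0,0,0,-1],[0,0,0,0,0,0,-1],[0,0,0,0,0,0,-1],[0,0,-20,0,0,0,-1],[0,0,-30,0,0,0,-1],[0,0,-30,0,0,0,-1],[0,0,-25,0,0,0,-1],[0,0,0,0,0,0,-1]]]'; python3 - <<'E'
from h import *
s=stripe('wrist');b=stripe('scene');st=where()
for n,s in(("scene",b),("side",snapshot("side"))):
    hsv=cv2.cvtColor(s["frame"],cv2.COLOR_RGB2HSV);M=T(s)
    k=cv2.inRange(hsv,(0,170,90),(5,255,255))|cv2.inRange(hsv,(172,170,90),(180,255,255))
    nn,l,stt,c=cv2.connectedComponentsWithStats(k)
    for i in range(1,nn):
        if stt[i,4]>40:
            P=tob(world(s,np.argwhere(l==i)[:,::-1],M)); m=np.median(P,0)
            if abs(m[1]-.086)<.06 and m[2]>.1: print(n,"pad",stt[i],(m*1e3).round(0),"range",(np.percentile(P,5,0)*1e3).round(0),(np.percentile(P,95,0)*1e3).round(0))
E
```

```text
time: 11.05
eef_pos: [0.5377, -0.0875, 0.1591]
ee_rot: [-0.104, 0.894, 0.434, -0.051]
wrist_force: [0.2, 0.3, -0.4]
gripper_width: 0.999
wrist 1137 stripe deg pct5/50/95 [-8.3  2.3 10.5] rad med 0.02 y -0.085 0.06
scene 109 stripe deg pct5/50/95 [-9.7  0.7 12.7] rad med 0.026 y -0.085 0.06
t 11.15 tcp_b [ 35.4 -20.4 157.7] axis in tool mm [ 0.   0.1 45. ] z_b [-0.787  0.    -0.617] x_b [-0.002 -1.     0.003] F [-0.5  0.8 -0.5] tq [-0.81 -0.16  0.02] gw 1.001 q [ 0.78  1.2  -0.85  1.11 -0.02  1.47  2.  ]
scene pad [296 178  13  16 105] [-10. 102. 287.] range [-20.  85. 272.] [  4. 113. 292.]
side pad [353 133  13  14 106] [ -5.  93. 284.] range [-14.  79. 274.] [  4. 107. 294.]
```

The stripe is at about +0.02 rad, inside the capture range. The pad's measured centre (−7, ~95, 286) means the pawl is at about 0.83 rad. I'll shut the fingers, rise, and line up over the pad face along its normal.

```bash
python3 -m creep '[[[0,15,-15,0,0,0,1],[0,21,-22,0,0,0,1],[0,21,-22,0,0,0,1],[0,21,-22,0,0,0,1],[0,21,-22,0,0,0,1],[0,21,-22,0,0,0,1],[0,0,0,0,0,0,1]]]'; python3 -m creep '[[[-20,0,0,0,0,0,1],[-26,0,0,0.02,0,0,1],[-26,0,0,0.02,0,0,1],[-24,0,0,0.02,0,0,1],[-10,0,0,0.016,0,0,1],[0,0,0,0,0,0,1],[0,0,0,0,0,0,1]]]';  python3 - <<'E'
from h import *
st=where();s=snapshot("wrist");save(s,"e1");M=T(s,st);Rt=R.from_quat(st["ee_rot"]).as_matrix()
piv=np.array([78,86,170.5])
hsv=cv2.cvtColor(s["frame"],cv2.COLOR_RGB2HSV)
k=cv2.inRange(hsv,(0,170,90),(5,255,255))|cv2.inRange(hsv,(172,170,90),(180,255,255))
nn,l,stt,c=cv2.connectedComponentsWithStats(k)
for i in range(1,nn):
    if stt[i,4]>40:
        P=world(s,np.argwhere(l==i)[:,::-1],M);m=np.median(P,0);print(stt[i],"bench",(tob(m)*1e3).round(1),"tool",((m-st["eef_pos"])@Rt*1e3).round(1))
for a in(.8,.85,.9):
    n=np.array([np.sin(a),0,np.cos(a)]);P=piv+138*np.array([-np.cos(a),0,np.sin(a)])+17*n;print(a,P.round(1),"in tool",((B.T@(P/1e3)+np.r_[o,0]-st["eef_pos"])@Rt*1e3).round(1))
E
```

```text
time: 11.9
eef_pos: [0.5432, -0.1084, 0.3321]
ee_rot: [-0.106, 0.893, 0.434, -0.051]
wrist_force: [-0.2, -0.5, -0.7]
gripper_width: 0.002
time: 12.6
eef_pos: [0.6327, -0.0766, 0.3225]
ee_rot: [-0.104, 0.91, 0.399, -0.042]
wrist_force: [-0.3, -1.0, 0.0]
gripper_width: 0.002
t 12.6 tcp_b [ 49.6  75.  322.5] axis in tool mm [   1.8 -108.   166.9] z_b [-0.735  0.013 -0.677] x_b [-0.013 -1.    -0.006] F [-0.3 -1.   0. ] tq [-0.75 -0.19  0.01] gw 0.002 q [ 0.49  1.15 -0.72  0.35 -0.16  2.02  1.8 ]
[   2    0   39   71 1857] bench [144.4 -67.8  22.5] tool [ 143.5 -285.5  131.6]
[436  62  38  25 739] bench [-791.3  -58.1   53.5] tool [145.4 371.2 799.1]
[363 145  24  35 489] bench [-415.1  141.5   38.9] tool [-58.9 106.4 534.9]
[ 312  197   41   40 1526] bench [ -3.8  92.2 281.8] tool [-16.2   6.3  67.2]
[318 328  12  27 194] bench [-109.   357.4  175.1] tool [-2.795e+02  1.000e-01  2.203e+02]
0.8 [ -6.   86.  281.3] in tool [-10.    7.4  68.9]
0.85 [ -0.3  86.  285.4] in tool [-10.1   6.5  62. ]
0.9 [  5.5  86.  289.2] in tool [-10.2   5.4  55.2]
```

View pics/e1.png

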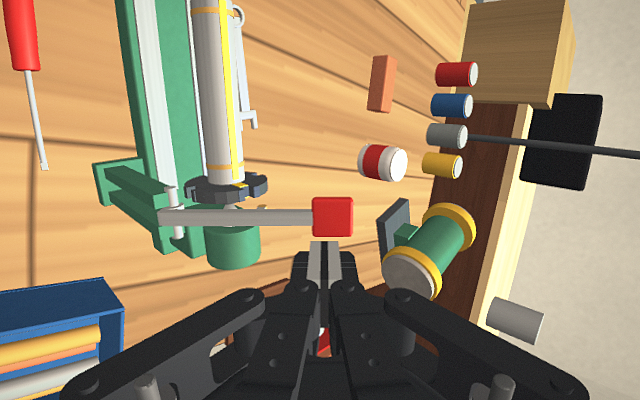

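The pad face is at (332,217) with the shut fingertips just behind it at (325,242). The notch is up and in line with the stripe. Joint 6 sits at its 2.02 limit, so I'll reduce the tilt.

```bash
python3 -m creep '[[[0,0,0,0.08,0,0,1],[0,0,0,0.09,0,0,1],[0,0,0,0.09,0,0,1],[0,0,0,0,0,0,1],[0,0,0,0,0,0,1]]]';  python3 - <<'E'
from h import *
st=where();Rt=R.from_quat(st["ee_rot"]).as_matrix()
piv=np.array([78,86,170.5])
for a in(.8,.85,.9):
    n=np.array([np.sin(a),0,np.cos(a)]);P=piv+138*np.array([-np.cos(a),0,np.sin(a)])+17*n;print(a,P.round(1),"in tool",((B.T@(P/1e3)+np.r_[o,0]-st["eef_pos"])@Rt*1e3).round(1),"n",(Rt.T@B.T@n).round(2))
E
```

```text
time: 13.15
eef_pos: [0.6328, -0.0767, 0.3229]
ee_rot: [-0.108, 0.954, 0.279, -0.028]
wrist_force: [-0.1, -0.3, -0.7]
gripper_width: -0.001
t 13.15 tcp_b [ 49.8  75.1 322.9] axis in tool mm [  1.9 -61.8 189.4] z_b [-0.538  0.013 -0.843] x_b [-0.013 -1.    -0.007] F [-0.1 -0.3 -0.7] tq [-0.59 -0.12  0.01] gw -0.001 q [ 0.46  0.99 -0.64  0.56 -0.03  1.84  1.82]
0.8 [ -6.   86.  281.3] in tool [-9.8 24.7 65.2] n [-0.01 -0.23 -0.97]
0.85 [ -0.3  86.  285.4] in tool [-9.9 22.2 58.7] n [-0.01 -0.28 -0.96]
0.9 [  5.5  86.  289.2] in tool [-10.   19.3  52.4] n [-0.01 -0.33 -0.95]
```

```bash
python3 -m creep '[[[-5,12,15,0,0,0,1],[-6,11,20,0,0,0,1],[0,0,20,0,0,0,1],[0,0,20,0,0,0,1],[0,0,10,0,0,0,1],[0,0,0,0,0,0,1],[0,0,0,0,0,0,1]]]';  python3 - <<'E'
from h import *
st=where();s=snapshot("wrist");save(s,"f1");M=T(s,st);Rt=R.from_quat(st["ee_rot"]).as_matrix()
hsv=cv2.cvtColor(s["frame"],cv2.COLOR_RGB2HSV)
k=cv2.inRange(hsv,(0,170,90),(5,255,255))|cv2.inRange(hsv,(172,170,90),(180,255,255))
nn,l,stt,c=cv2.connectedComponentsWithStats(k)
for i in range(1,nn):
    if stt[i,4]>40:
        P=world(s,np.argwhere(l==i)[:,::-1],M);m=np.median(P,0);print(stt[i],"bench",(tob(m)*1e3).round(1),"tool",((m-st["eef_pos"])@Rt*1e3).round(1))
E
```

```text
time: 13.85
eef_pos: [0.6301, -0.011, 0.263]
ee_rot: [-0.107, 0.954, 0.279, -0.028]
wrist_force: [-0.2, -0.9, 1.2]
gripper_width: 0.002
t 13.85 tcp_b [-14.7  87.9 263. ] axis in tool mm [  0.6 -83.9 104.2] z_b [-0.538  0.013 -0.843] x_b [-0.014 -1.    -0.006] F [-0.2 -0.9  1.2] tq [-0.63 -0.15 -0.01] gw 0.002 q [ 0.44  0.97 -0.65  0.89 -0.03  1.53  1.79]
[  10    0   38   57 1702] bench [141.  -56.3  22.8] tool [ 143.4 -261.7  117. ]
[534  49  54  32 913] bench [-791.4  -66.6   55.5] tool [166.6 542.  590.7]
[430 148  32  38 650] bench [-415.8  136.9   38.8] tool [-42.  218.1 405.3]
[ 298  223   62   52 1318] bench [ -5.8  81.5 283.3] tool [  6.2   3.4 -21.9]
```

View pics/f1.png

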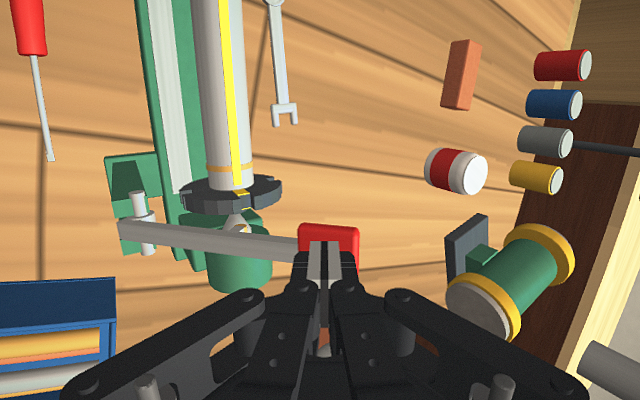

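The fingertips (325,245) are over the middle of the pad, about 15 mm short of its face. Now I push it down along the arc.

```bash
python3 -m creep '[[[0,0,10,0,0,0,1],[0,0,8,0,0,0,1],[0,1,12.7,0.1,0,0,1],[0,1,12.7,0.1,0,0,1],[0,1,12.7,0.1,0,0,1]]]';  python3 -c "
from h import *
where()"; python3 -m creep '[[[0,1,12.7,0.1,0,0,1],[0,1,12.7,0.1,0,0,1],[0,2,9,0.07,0,0,1],[0,0,0,0,0,0,1]]]'; python3 - <<'E'
from h import *
st=where();s=snapshot("scene");M=T(s)
hsv=cv2.cvtColor(s["frame"],cv2.COLOR_RGB2HSV)
k=cv2.inRange(hsv,(0,150,90),(5,255,255))|cv2.inRange(hsv,(172,150,90),(180,255,255))
nn,l,stt,c=cv2.connectedComponentsWithStats(k)
for i in range(1,nn):
    P=tob(world(s,np.argwhere(l==i)[:,::-1],M));m=np.median(P,0)
    if stt[i,4]>15 and abs(m[1]-.09)<.05: print(stt[i],(m*1e3).round(1))
E
```

```text
time: 14.4
eef_pos: [0.6241, 0.0184, 0.2156]
ee_rot: [-0.111, 0.985, 0.131, -0.01]
wrist_force: [1.7, -0.5, -0.4]
gripper_width: -0.001
t 14.4 tcp_b [-44.7  88.9 215.6] axis in tool mm [  0.1 -65.4  71.1] z_b [-0.26   0.012 -0.966] x_b [-0.013 -1.    -0.008] F [ 1.7 -0.5 -0.4] tq [-0.4  -0.14 -0.  ] gw -0.001 q [ 0.27  0.85 -0.53  1.17  0.14  1.23  1.65]
time: 14.8
eef_pos: [0.6211, 0.0315, 0.182]
ee_rot: [-0.114, 0.993, -0.002, 0.003]
wrist_force: [1.4, -0.7, 0.4]
gripper_width: 0.002
t 14.8 tcp_b [-58.1  89.1 182. ] axis in tool mm [ -0.1 -57.9  52.3] z_b [ 0.004  0.006 -1.   ] x_b [-0.008 -1.    -0.006] F [ 1.4 -0.7  0.4] tq [-0.02 -0.05 -0.01] gw 0.002 q [ 0.07  0.81 -0.38  1.32  0.31  1.07  1.44]
[314 204  16  11 124] [-54.3 102.7 213.6]
```

```bash
python3 -m creep '[[[0,0.5,8,0,0,0,1],[0,0.5,8,0,0,0,1],[0,0.5,7,0,0,0,1],[0,0.5,5,0,0,0,1],[0,0,0,0,0,0,1]]]';  python3 -c "
from h import *
where()"; python3 -m creep '[[[0,0,3,0,0,0,1],[0,0,2,0,0,0,1],[0,0,0,0,0,0,1]]]';  python3 -c "
from h import *
where()"
```

```text
time: 15.35
eef_pos: [0.6212, 0.0301, 0.1535]
ee_rot: [-0.112, 0.994, -0.001, 0.003]
wrist_force: [0.2, 0.2, 0.4]
gripper_width: 0.001
t 15.35 tcp_b [-56.7  88.9 153.5] axis in tool mm [ -0.6 -56.6  23.7] z_b [ 0.003  0.006 -1.   ] x_b [-0.013 -1.    -0.006] F [0.2 0.2 0.4] tq [ 0.02 -0.   -0.01] gw 0.001 q [ 0.07  0.84 -0.37  1.36  0.33  1.    1.43]
time: 15.65
eef_pos: [0.6218, 0.0304, 0.1501]
ee_rot: [-0.112, 0.994, -0.001, 0.004]
wrist_force: [-2.9, -0.5, 9.4]
gripper_width: 0.003
t 15.65 tcp_b [-56.9  89.5 150.1] axis in tool mm [ -0.6 -56.8  20.3] z_b [ 0.004  0.008 -1.   ] x_b [-0.013 -1.    -0.008] F [-2.9 -0.5  9.4] tq [-0.05  0.6  -0.01] gw 0.003 q [ 0.06  0.84 -0.37  1.36  0.33  0.99  1.43]
```

```bash
python3 -m creep '[[[0,0,1,0,0,0,1],[0,0,1,0,0,0,1],[0,0,0,0,0,0,1],[0,0,0,0,0,0,1]]]';  python3 -c "
from h import *
where()"
```

```text
time: 16.05
eef_pos: [0.622, 0.0305, 0.1494]
ee_rot: [-0.112, 0.994, -0.002, 0.005]
wrist_force: [-9.8, -1.2, 30.7]
gripper_width: 0.002
t 16.05 tcp_b [-57.   89.8 149.4] axis in tool mm [ -0.5 -56.9  19.7] z_b [ 0.004  0.009 -1.   ] x_b [-0.013 -1.    -0.009] F [-9.8 -1.2 30.7] tq [-0.22  2.09 -0.01] gw 0.002 q [ 0.06  0.84 -0.37  1.36  0.33  0.99  1.42]
```

Reaction force rose steeply (9 → 31 N in 0.7 mm), so this is a hard stop. I'll lift off and check.

```bash
python3 -m creep '[[[0,0,-3,0,0,0,1],[0,0,-15,0,0,0,1],[0,0,-30,0,0,0,1],[0,0,-30,0,0,0,1],[0,0,-30,0,0,0,1],[20,0,-20,0,0,0,1],[20,0,0,0,0,0,1],[20,0,0,0,0,0,1],[0,0,0,0,0,0,1],[0,0,0,0,0,0,1]]]';  python3 - <<'E'
from h import *
import pickle
st=where();s=stripe("wrist");b=stripe("scene");d=snapshot("side")
for n,s,M in(("wrist",s,T(s,st)),("scene",b,T(b)),("side",d,T(d))):
    hsv=cv2.cvtColor(s["frame"],cv2.COLOR_RGB2HSV)
    k=cv2.inRange(hsv,(0,150,90),(5,255,255))|cv2.inRange(hsv,(172,150,90),(180,255,255))
    nn,l,stt,c=cv2.connectedComponentsWithStats(k)
    for i in range(1,nn):
        if stt[i,4]<15: continue
        P=tob(world(s,np.argwhere(l==i)[:,::-1],M));m=np.median(P,0)
        if abs(m[1]-.09)<.05 and abs(m[0])<.1:
            top=P[(abs(P[:,0]+.06)<.014)&(abs(P[:,1]-.086)<.014)]
            f=np.polyfit(top[:,0],top[:,2],1) if len(top)>20 else 0
            print(n,stt[i],(m*1e3).round(1),"top z",(np.median(top[:,2])*1e3).round(1),"slope dz/dx",f)
im=np.hstack([s2 for s2 in (cv2.resize(snapshot("wrist")["frame"],(480,300)),cv2.resize(b["frame"][170:270,250:350],(300,300),interpolation=cv2.INTER_CUBIC))])
cv2.imwrite("pics/g1.png",im[:,:,::-1])
E
```

```text
time: 17.05
eef_pos: [0.5624, 0.0172, 0.2753]
ee_rot: [-0.112, 0.994, -0.001, 0.004]
wrist_force: [0.4, -0.4, 0.1]
gripper_width: 0.002
t 17.05 tcp_b [-58.   28.7 275.3] axis in tool mm [  0.4 -57.4 145.5] z_b [ 0.004  0.008 -1.   ] x_b [-0.013 -1.    -0.008] F [ 0.4 -0.4  0.1] tq [ 0.02 -0.05  0.  ] gw 0.002 q [ 0.12  0.62 -0.41  1.39  0.26  1.17  1.47]
wrist 1195 stripe deg pct5/50/95 [-8.6  0.7 10.2] rad med 0.015 y -0.085 0.06
scene 101 stripe deg pct5/50/95 [-9.6  0.7 12.3] rad med 0.024 y -0.085 0.052
wrist [309 238  36  14 177] [-68.1  78.1 184.7] top z 184.3 slope dz/dx [-0.09841699  0.17812883]
scene [317 212  15  12 141] [-60.8  98.4 185.3] top z 185.4 slope dz/dx [0.00264338 0.18552266]
side [340 154  13   9  71] [-59.1  92.5 187.3] top z 187.4 slope dz/dx [0.02069174 0.18857761]
```

View pics/g1.png

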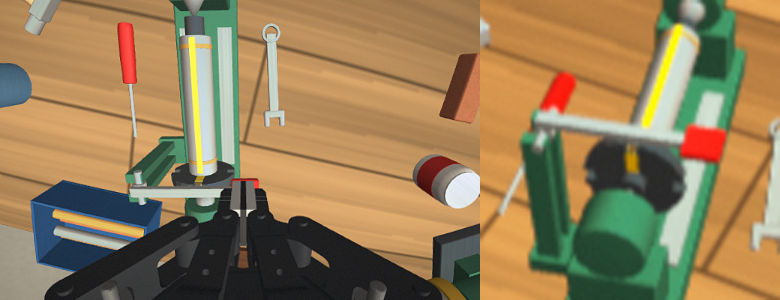

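The pawl lies level over the disc (scene half, arm from (545,122) to the pad at (703,143)). The stripe and its painted notch are under the roller, and the gripper is clear. Handing in.

```bash
python3 -c "
from station import *
print(close_job())"
```

```text
the job is handed in; nothing more can be done
None
```

I turned the arbor until its yellow stripe faces up, pushed the pawl down into the top notch, let go and handed the job in. It took about 17 s of the 72 s allowed; no verdict is reported.

**How it was done:** I gripped the barrel with the tool tilted and turned it about 1.63 rad in one grip. I then followed the red pad down its arc with shut fingertips and pressed it to a hard stop.

**Last checks, after lifting clear:**

| Check | Measured | Limit or expected |
|---|---|---|
| Stripe angle, wrist camera | about 0.015 rad | under 0.07 rad |
| Stripe angle, scene camera | about 0.024 rad | under 0.07 rad |
| Pad top height, three cameras | 184–187 mm | 187.5 mm when home, so pawl within about 0.02 rad of level |
| Wrist force | about 0.5 N | no contact |

**What disagreed or went wrong:**
- **Fingertip position:** the real fingertips are about 40 mm behind the reported TCP. My first grasp therefore closed above the barrel and squeezed off it with about 48 N at the wrist. I found the offset from depth and corrected for it.
- **Joint 6:** it reached its limit of 2.02 rad while I lined up over the pad, so I reduced the tilt.
- **Final press:** it reached about 31 N on the pad, more than the 10 N I meant to use.
- **Pad slope:** the wrist camera's slope reading (−0.10) disagreed with the other two (about 0 and 0.02). I put this down to the fingers hiding part of the pad and did not check further.
- **Tools and other items:** I did not measure them at the end; those visible in the last picture appeared undisturbed.

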